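# Close a board test fixture and set its torque knob

## Task

Close the board test fixture: take the blue pressure plate by its handle, tuck its narrower bare-metal tongue edge under the fixture's retaining lip with the other edge still raised, and gently lower that edge until the plate lies flat in the nest. Then swing the clamp arm in over the plate as far as its stop pin, and turn the orange knob clockwise until its slip clutch clicks, so that the plate is held down at the set torque. Leave the tin, the screwdriver and the amber tape where they are.

Things in the scene. Friction and masses are not known exactly. Their poses are not given: they have to be found in the camera images.
- fixture: Fixed test fixture: aluminium base 140 x 188 x 10 mm, black nest frame (112 x 148 mm, top z = 26) holding a green circuit board, to be left alone. Origin: on the bench under the nest's centre; z up, y from the retaining lip (-y) to the clamp (+y), x along the lip. Frame recess for the plate's feet x -41..41, y -48..48. Black guide cheeks at x = +-47, y -24..24, flared from z 29 to 37.
- lip (a point): Middle of the lower inner edge of the aluminium retaining lip, at (0, -53, 35) mm in the fixture frame. The lip is 84 mm long in x, its top is at z = 41, and a wall closes the slot under it at y = -62: the slot is 9 mm deep and 9 mm high (seat z = 26 to 35).
- nest_seat (a point): Where the plate's origin comes when it is seated: (0, 0, 16) mm in the fixture frame, plate axes parallel to the fixture's. Seated, the plate's slab lies on the frame top (z 26) and has about 2 mm play each way in x and y; two low end stops (inner face y = 62, top z = 31) stand at its clamp edge, so it cannot slide in flat.
- pressure_plate: Loose blue frame plate 90 x 120 x 4 mm with two windows, about 220 g, on four white feet 10 mm long (at x +-31.5, y +-38.5 mm). Origin: centre, at the feet's underside; the slab is z 10..14. Its -y edge is the tongue: bare metal, 74 mm wide, 4 mm thick, 10 mm long. Its +y edge carries a round steel clamp pad. Black arch handle across the middle.
- plate_handle (a point): Middle of the handle bar, 40 mm above the plate's origin. The bar runs along the plate's x, 72 mm long, 16 mm thick (y), z 32..48 mm, 46 mm clear between its legs: grip it across its 16 mm, fingers at +-y.
- plate_tongue (a point): Middle of the lower edge of the tongue, at (0, -60, 10) mm in the plate frame.
- plate_pad (a point): Top centre of the clamp pad (26 mm in diameter), at (0, 46, 15) mm in the plate frame.
- clamp_arm (a joint): Swing of the clamp arm, rad, positive counter-clockwise from above: 0 = over the plate against the stop pin; starts swung out at 1.05 to 1.5. The arm is 22 mm wide (33 mm round the knob), z 48..64 mm; about 2 N at the knob swings it, by a push on its side or on the knob, and it stays where it is left. The knob's axis is 70.7 mm from the post's.
- clamp_post (a point): Top of the clamp arm's pivot axis, at (-62, 80, 65) mm in the fixture frame. From here the knob lies in direction (joint clamp_arm - 0.502 rad) from the fixture's x axis. A steel stop pin, 10 mm thick, top z = 63, stands at (-54, 57) mm.
- knob_grip (a point): On the upright axis of the orange knob, at the height to grip it, 93 mm above the bench. Round and ribbed, 39 mm in diameter, z 77..103 mm, with a white index line. Below it a metal collar (31 mm across) and, at z = 64, the arm's top. With the arm closed it stands over the seated plate's clamp pad, 46 mm from the plate's handle.
- clamp_spindle (a joint): Angle of the spindle under the knob, rad, growing clockwise from above; starts at 0.4 to 1.1; lowers the plunger 4 mm per rad. With the plate seated and the arm closed the foot meets the pad at about 2.2 and the spindle stops within about 0.2 rad more. Driven by the knob against 0.10 N m of friction; stays where it is left.
- torque_knob (a joint): Angle by which the knob has slipped against the spindle, rad, growing clockwise; 0 at the start. The clutch carries up to about 0.19 N m, then slips, with a click every 0.52 rad (12 a turn); knob and spindle otherwise turn together. A white mark on the collar turns with the spindle, the index line with the knob.
- plunger: Plunger under the knob with a black rubber foot 18 mm in diameter that presses on the clamp pad. Origin: centre of the foot's underside.
- screwdriver: Small screwdriver with a blue handle, 156 mm long, lying near the bench's front edge; bystander.
- probe_tin: Round white tin, 60 mm in diameter, 22 mm tall; bystander.
- amber_tape: Roll of amber tape lying flat, 72 mm in diameter, 19 mm tall; bystander.
Not all that is in view belongs to the job. Of the things like the pressure_plate, leave any that is purple; of the rest the larger one is meant.

How it is judged (in metres and radians):
On the way, in this order (a step that is already met when the one before it is completed fails the run):
1. the plate's tongue is under the retaining lip while its other edge is still raised (y of plate_tongue in the frame of fixture below -0.0555 m and z of plate_tongue in the frame of fixture between 0.021 and 0.033 m and x of plate_tongue in the frame of fixture between -0.02 and 0.02 m and angle between pressure_plate's own z axis and vertical above 0.06 rad), for 0.05 s.
2. the plate lies flat in the nest (x of pressure_plate in the frame of nest_seat between -0.0045 and 0.0045 m and y of pressure_plate in the frame of nest_seat between -0.0045 and 0.0045 m and z of pressure_plate in the frame of nest_seat between -0.0025 and 0.0025 m and angle between pressure_plate's own z axis and vertical below 0.035 rad and y of plate_tongue in the frame of fixture below -0.055 m), for 0.2 s.
3. the clamp arm is swung in against its stop over the seated plate (all of step 2 and value of joint clamp_arm below 0.1 rad), for 0.2 s.
4. the clutch has slipped by a click with the plunger pressing on the plate (all of step 3 and value of joint torque_knob above 0.45 rad and contact force between plunger and pressure_plate above 5 N), for 0.2 s.
At the end, for the whole second after the job is handed in: The plate is at rest flat in the nest (within 4.5 mm of its seat across and 2.5 mm in height, tilt under 0.035 rad) with its tongue under the lip, the clamp arm is within 0.1 rad of its stop, the clutch has slipped by at least 0.45 rad and the plunger presses on the plate with more than 5 N (all of step 4 and linear speed of pressure_plate below 0.02 m/s); the robot touches nothing.
It fails at once if a bystander (tin, screwdriver, tape) is shifted by more than 30 mm (distance of any of screwdriver, probe_tin, amber_tape from where it was at the start of the episode above 0.03 m).
It fails at once if the plate's raised edge is let fall into the nest (turning faster than 4 rad/s near its seat) instead of being lowered (distance between pressure_plate and nest_seat below 0.04 m and angular speed of pressure_plate above 4 rad/s).
It also fails if it takes over 62 s, if anything falls off the work surface, if the arm or the gripper's body presses on something with over 40 N, if the wrist force passes 120 N, or if a joint passes its speed limit or range.

## Robot

A 6-joint arm with a two-finger parallel gripper is mounted at the origin on a cart in front of the work surface, level with it; the furniture and walls round the work are solid. World frame = base frame: x ahead of the robot, y to its left, z up, the work surface at z = 0. Lengths are in mm, angles in rad, forces in N, time in s.
With the tool pointing down it reaches from about 250 to 725 mm from the base axis. Payload 9.7 kg.
Tool frame: the origin (TCP) lies midway between the tips of the shut fingers; the grasp point (between the pads) lies 19 mm behind it; z points along the fingers, y is the line along which they close (so a half turn about z gives the same grasp; the last joint's range is limited). The gripper opens to 85 mm and grips with 20 to 120 N. Pads are 22 mm wide; open, the fingers measure 114 mm over their backs; the gripper's body (76 mm by 85 mm) begins 54 mm behind the grasp point. The pads swing forward as they close: fully open they stand 13 mm farther back than shut.
Start: joints at [1.299, 0.087, 0.176, 1.66, 0, 1.571], TCP at [147.653, 529.807, 231.284] pointing down, gripper open.
Joint ranges: [-3.13, 3.13], [-0.85, 1.81], [-1.15, 1.24], [-2.2, 2.28], [-1.44, 1.52], [-3.14, 3.14]. Speed limits (rad/s): [2.22, 2.22, 2.57, 3.14, 3.14, 3.14].

## Interface

Orientations are given as a rotation vector (axis times angle).
In Python, from station import manip gives the robot as it stands. The module is installed in compiled form; this text tells all that it offers.
- The arm moves only by the tool drive_tool, never from a script. Its arguments are lists of equal length, an entry for each row: "translation": the shift along the world's x, y, z in mm, a list of three; "turn": the turn about the world's z in rad. A call has 1 to 5 rows; each row shifts and turns the commanded pose from where the row before left it; what a row does not reach is not made up. A row lasts 1/8 s, in which the tool goes at most 62.5 mm and 10.7 degrees, less where a joint would pass 70% of its speed; a pose out of reach is approached as far as the arm can. A call with a gripper value outside its range is refused whole. "fingers" is the gripper's target within -1 to 1 (shut at 1, half-way at 0, fully open at -1), set as the call begins (left out, the last holds). The fingers move at their own pace and stop on an object; "grip_force" is the grip in N (left out, the last holds). Time passes only in rows, so rows that do not move let the fingers close. It gives the time, the measured TCP pose, the force, the opening and the grip force at its end, in the units of the state.
- manip.read_state(): the state, without advancing time (a new reading comes with each control period).
- manip.grab_frame(name): name is "side" or "top"; returns a dict with "pixels" (400x640x3 uint8, red, green, blue), "fx", "fy", "cx", "cy" (pixels), "D" ([k1, k2, p1, p2, k3] as OpenCV has them; the pictures are not rectified), "R" (3x3) and "t" (3): a world point X has camera coordinates R X + t. Camera axes: x right, y down, z forward; pixel columns grow to the right and rows downward; lengths in mm; the calibration is good to about 2 mm. A picture is of the moment at which its call begins. There is no depth.
- manip.hand_in(): hands the job in; it is judged then, once.
The state is a dict: "time": time; "qpos": joint angles; "joint_velocities": joint speeds; "joint_efforts": joint torques, N m; "position": TCP position; "tool_rot": TCP orientation; "wrist_force": force on the tool from outside, world axes, zero at the start; "wrist_torque": the same for the moment, N m; "opening": finger opening in mm; "grip_force": force on a finger pad.
Only numpy, scipy, OpenCV 4.12 (cv2) and the standard library are available. Lean on these libraries where they do the work, as an engineer would, in place of code of your own. Each camera call takes 0.05 s, during which the arm holds its last target. There are 200 camera calls.

## Working session

There is one attempt and no reset: what is moved stays moved. The work goes in short steps, Python scripts to look and compute and a tool call to move; the robot and the scene stay as the last step left them, time stands still between calls to the robot, and variables do not carry over. Pictures are saved under pics/ and viewed, at most 10 in all, crops included, and the job is handed in when it is done.

Besides the shell and the picture viewer there is one more tool, called after ">>>" as a command line: name --pt "numbers of a row" for each row, then --argument value for the rest. drive_tool: Moves the arm, as the interface text tells. Its arguments: {"type":"object","properties":{"translation":{"type":"array"},"turn":{"type":"array"},"fingers":{"type":"number"},"grip_force":{"type":"number"}},"required":["translation","turn"]}

```bash
mkdir -p pics; cat > h.py <<'E'
import numpy as np, cv2
from station import manip
def grab(n):
    f=manip.grab_frame(n); f['K']=np.array([[f['fx'],0,f['cx']],[0,f['fy'],f['cy']],[0,0,1.]]); f['D']=np.array(f['D'],float);f['R']=np.array(f['R']);f['t']=np.array(f['t']);return f
def ray(f,uv):
    p=cv2.undistortPoints(np.array(uv,float).reshape(-1,1,2),f['K'],f['D']).reshape(-1,2)
    d=np.c_[p,np.ones(len(p))]@f['R']; return -f['R'].T@f['t'],d
def onz(f,uv,z):
    c,d=ray(f,uv); return c+d*((z-c[2])/d[:,2])[:,None]
def proj(f,X):
    return cv2.projectPoints(np.array(X,float).reshape(-1,1,3),cv2.Rodrigues(f['R'])[0],f['t'],f['K'],f['D'])[0].reshape(-1,2)
def save(f,name,crop=None,s=1):
    im=f['pixels'][...,::-1]
    if crop: x0,y0,x1,y1=crop; im=im[y0:y1,x0:x1]
    cv2.imwrite('pics/'+name,cv2.resize(im,None,fx=s,fy=s,interpolation=cv2.INTER_CUBIC))
E
python3 - <<'E'
from h import *
import pickle
for n in('side','top'):
    f=grab(n); save(f,n+'0.png',s=1.25); pickle.dump(f,open(n+'0.pkl','wb')); print(n,-f['R'].T@f['t'],f['R'][2])
print(manip.read_state())
E
```

```text
side [-211.46436697  -80.09660969 1484.07163609] [ 0.49030301  0.07750432 -0.86809909]
top [ 502.78623821   27.36725678 1212.22165074] [ 0.05213811  0.01826973 -0.99847275]
{'time': 0.1, 'qpos': array([1.29897649e+00, 8.74062253e-02, 1.75216373e-01, 1.65983049e+00,
       5.70076925e-06, 1.57083440e+00]), 'joint_velocities': array([-0.00035383, -0.00111511,  0.0015315 , -0.00108684, -0.00034759,
       -0.00015017]), 'joint_efforts': array([-4.57168999e-04, -5.21559334e+01,  4.65654659e+01,  1.59899297e-02,
       -1.04247192e-04,  6.48398668e-07]), 'position': array([147.60671269, 529.59699072, 230.65488847]), 'tool_rot': array([-4.25696285e-01, -3.11244375e+00,  1.90363403e-03]), 'wrist_force': array([0.12992707, 0.74625672, 0.50862728]), 'wrist_torque': array([ 0.03167068, -0.01284069, -0.04218137]), 'grip_force': 0.0, 'opening': 85.53761127483209}
```

View pics/side0.png

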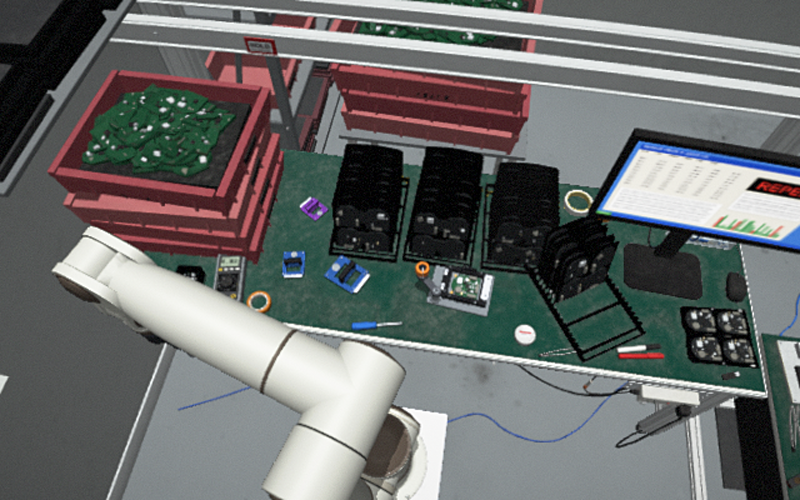

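View pics/top0.png

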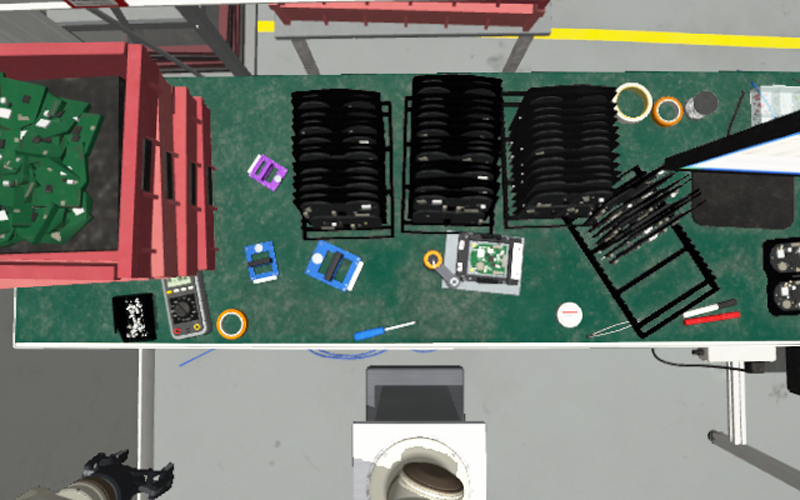

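Top view (800x500 scale): there are three plate-like things, the purple one at (267,172), a small blue one at (260,262) and a larger blue one at (335,265). The larger blue one fits the description. The fixture is at (483,262), with its lip on the right and its post and knob on the left. I'll confirm in a crop.

```bash
python3 - <<'E'
from h import *
import pickle
f=pickle.load(open('top0.pkl','rb')); save(f,'crop1.png',(190,170,430,250),3.33)
hsv=cv2.cvtColor(f['pixels'],cv2.COLOR_RGB2HSV)
m=cv2.inRange(hsv,(100,120,80),(122,255,255))
n,l,s,c=cv2.connectedComponentsWithStats(m)
for i in range(1,n):
    if s[i,4]>60: print('blue',s[i],c[i])
m=cv2.inRange(hsv,(8,150,120),(20,255,255))
n,l,s,c=cv2.connectedComponentsWithStats(m)
for i in range(1,n):
    if s[i,4]>30: print('or',s[i],c[i])
E
```

```text
blue [546 105  94  29 136] [596.11764706 118.27941176]
blue [561 135  79   5 134] [601.09701493 136.73134328]
blue [198 193  25  32 279] [212.26523297 209.68100358]
blue [244 192  45  42 647] [265.61514683 211.63678516]
blue [195 195  12  15  92] [199.63043478 201.59782609]
blue [283 261  25  12 174] [294.89655172 266.39655172]
or [523  77  24  24 142] [533.68309859  89.47183099]
or [339 200  15  15  46] [345.52173913 206.56521739]
or [173 247  24  24 159] [185.01886792 258.28930818]
```

View pics/crop1.png

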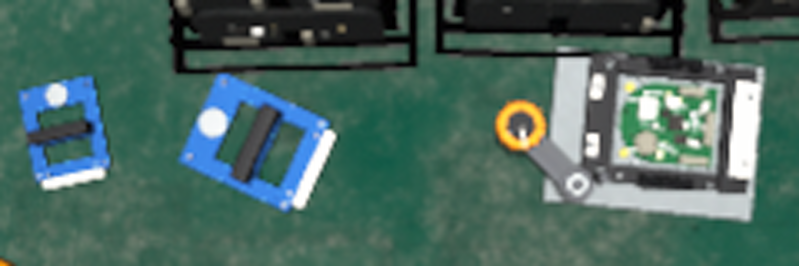

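The crop confirms it: the larger blue plate is the one meant. Its pad is at crop (212,122), the handle at (258,145) and the tongue at (318,170). The fixture's lip is the white bar at crop (743,135), and its post is at (577,183). Next I'll measure poses.

```bash
python3 - <<'E'
from h import *
import pickle
from scipy.optimize import least_squares
f=pickle.load(open('top0.pkl','rb')); img=f['pixels']
hsv=cv2.cvtColor(img,cv2.COLOR_RGB2HSV)
S=6
def win(x0,y0,x1,y1,fn):
    im=cv2.resize(hsv[y0:y1,x0:x1],None,fx=S,fy=S,interpolation=cv2.INTER_LINEAR)
    m=fn(im).astype(np.uint8)*255
    n,l,s,c=cv2.connectedComponentsWithStats(m)
    out=[]
    for i in np.argsort(-s[1:,4])[:4]+1:
        cc=max(cv2.findContours((l==i).astype(np.uint8),0,1)[0],key=cv2.contourArea)
        sc=lambda p:(np.array(p)+.5)/S-.5+[x0,y0]
        r=cv2.minAreaRect(cc); out.append((s[i,4]/36,sc(c[i]),sc(cv2.boxPoints(r)),np.array(r[1])/S))
    return out
np.set_printoptions(precision=1,suppress=True)
blue=win(240,185,300,240,lambda h:(h[...,0]>98)&(h[...,0]<125)&(h[...,1]>120)&(h[...,2]>70))[0]
print('blue',blue[1:]); B=onz(f,blue[2],14);print(B, B.mean(0))
wh=win(240,185,300,240,lambda h:(h[...,1]<60)&(h[...,2]>170))
for w in wh[:3]: print('white',w[0],w[1],w[3],onz(f,w[1],14),'\n',onz(f,w[2],14))
dk=win(240,185,300,240,lambda h:(h[...,2]<80)&(h[...,1]<130))
for w in dk[:2]: print('dark',w[0],w[1],w[3],onz(f,w[1],48),'\n',onz(f,w[2],48))
print('--fixture')
for w in win(350,180,425,240,lambda h:(h[...,1]<45)&(h[...,2]>205))[:4]: print('white',w[0],w[1],w[3],onz(f,w[1],41),'\n',onz(f,w[2],41))
for w in win(335,180,425,240,lambda h:(h[...,1]<60)&(h[...,2]>120))[:2]: print('base',w[0],w[1],w[3],onz(f,w[1],10),'\n',w[2],'\n',onz(f,w[2],10))
for w in win(330,190,360,225,lambda h:(h[...,0]>6)&(h[...,0]<22)&(h[...,1]>140)&(h[...,2]>100))[:1]: print('knob',w[0],w[1],w[3],onz(f,w[2].mean(0),103))
print('pick: post',onz(f,[190+577/3.33,170+183/3.33],65),'basecorners\n',onz(f,[[190+x/3.33,170+y/3.33] for x,y in ((557,47),(545,203),(752,220),(765,65))],10))
E
```

```text
blue (array([265.4, 211.6]), array([[242.4, 218.2],
       [255.3, 190.2],
       [289.1, 205.8],
       [276.1, 233.8]]), array([37.2, 30.9]))
[[511.1 274.1  14. ]
 [595.5 235.4  14. ]
 [548.  133.4  14. ]
 [464.1 172.2  14. ]] [529.7 203.8  14. ]
white 98.0 [283.8 220.4] [ 4.3 25.5] [[504.2 149.1  14. ]] 
 [[472.2 170.6  14. ]
 [542.  139.2  14. ]
 [536.6 127.3  14. ]
 [466.9 158.7  14. ]]
white 53.916666666666664 [253.5 206.4] [8. 8.] [[546.6 240.8  14. ]] 
 [[555.3 255.5  14. ]
 [561.1 232.   14. ]
 [537.7 226.   14. ]
 [532.  249.5  14. ]]
white 0.05555555555555555 [274.9 231. ] [0.2 0. ] [[472.5 175.9  14. ]] 
 [[472.2 175.9  14. ]
 [472.2 175.9  14. ]
 [472.7 175.9  14. ]
 [472.7 175.9  14. ]]
dark 172.80555555555554 [266.5 189.6] [ 7.5 58.3] [[594.4 196.5  48. ]] 
 [[609.6 271.6  48. ]
 [608.7 100.1  48. ]
 [586.7 100.1  48. ]
 [587.5 271.5  48. ]]
dark 112.77777777777777 [265.6 212.9] [ 6.5 22.8] [[526.1 199.1  48. ]] 
 [[501.  221.3  48. ]
 [561.3 193.   48. ]
 [553.1 175.6  48. ]
 [492.9 203.9  48. ]]
--fixture
white 210.44444444444446 [413.2 208.5] [ 7.8 29.2] [[ 537.4 -2
[... 606 characters left out ...]
139.2   41. ]]
base 1282.361111111111 [382.3 215.4] [70.3 47.5] [[ 518.2 -146.4   10. ]] 
 [[347.2 233.4]
 [349.5 186. ]
 [419.6 189.3]
 [417.4 236.8]] 
 [[ 464.5  -40.8   10. ]
 [ 607.1  -48.7   10. ]
 [ 596.  -259.6   10. ]
 [ 453.7 -250.5   10. ]]
base 554.5833333333334 [390.1 207. ] [32.5 28.1] [[ 543.2 -170.2   10. ]] 
 [[372.5 219.3]
 [375.1 191.3]
 [407.4 194.2]
 [404.9 222.2]] 
 [[ 506.5 -117.    10. ]
 [ 590.6 -125.5   10. ]
 [ 581.3 -222.6   10. ]
 [ 497.3 -213.7   10. ]]
knob 72.38888888888889 [345.8 206.5] [14.7 14.7] [[539.9 -32.5 103. ]]
pick: post [[490.3 -83.8  65. ]] basecorners
 [[ 612.6  -72.2   10. ]
 [ 471.8  -60.2   10. ]
 [ 455.9 -245.9   10. ]
 [ 595.4 -259.8   10. ]]
```

Measured poses:

| Item | World x, y (mm) | Yaw (rad) |
|---|---|---|
| Plate | 527.2, 199 | -0.435 |
| Fixture | 543.7, -168.7 | -0.096 |

The clamp arm stands at about 1.39. I'm starting to move.

>>> drive_tool --pt "42 -36 0" --pt "42 -36 0" --pt "42 -36 0" --pt "42 -36 0" --pt "42 -36 0" --turn '[0, 0, 0, 0, 0]' --fingers -1

```text
time: 0.72
position: [358.7, 348.4, 231.0]
tool_rot: [-0.425, -3.112, 0.0]
wrist_force: [1.9, 1.8, 0.5]
opening: 85.5
grip_force: 0.0
```

```bash
python3 -c "
from h import *
s=manip.read_state();print(s['time'],s['qpos'],s['position'],s['tool_rot'])"
```

```text
0.725 [ 7.70792015e-01 -3.24945248e-02  5.33570198e-02  1.65688020e+00
  2.75370462e-05  1.04248961e+00] [358.70675323 348.38917057 231.03037326] [-4.25447762e-01 -3.11248494e+00  2.60696028e-04]
```

>>> drive_tool --pt "34 -30 -20" --pt "34 -30 -20" --pt "34 -30 -20" --pt "34 -30 -20" --pt "32.5 -29.5 -20" --turn '[-0.033, -0.033, -0.033, -0.032, -0.032]'

```text
time: 1.35
position: [527.0, 199.1, 130.3]
tool_rot: [-0.679, -3.067, 0.0]
wrist_force: [0.2, 1.3, -0.4]
opening: 85.7
grip_force: 0.0
```

>>> drive_tool --pt "0 0 -40" --pt "0 0 -40" --pt "0 0 -28" --pt "0 0 0" --turn '[0, 0, 0, 0]' --fingers -0.2

```text
time: 1.85
position: [524.5, 199.6, 20.8]
tool_rot: [-0.677, -3.064, 0.004]
wrist_force: [-0.6, 0.4, 1.4]
opening: 51.2
grip_force: 0.0
```

```bash
python3 -c "
from h import *
s=manip.read_state();print(s['time'],s['qpos'],s['position'],s['tool_rot'],s['wrist_force'])
f=grab('side');p=proj(f,[527,199,40])[0].astype(int);print(p)
g=grab('top');q=proj(g,[527,199,40])[0].astype(int);print(q)
a=f['pixels'][p[1]-50:p[1]+50,p[0]-65:p[0]+65];b=g['pixels'][q[1]-50:q[1]+50,q[0]-65:q[0]+65]
cv2.imwrite('pics/g1.png',cv2.resize(np.hstack([a,b])[...,::-1],None,fx=3,fy=3,interpolation=2))"
```

```text
1.85 [ 3.63658862e-01  1.40004367e-01 -1.73877380e-01  1.26172320e+00
 -5.30740704e-05  7.98560950e-01] [524.46468202 199.58766696  20.84960168] [-0.67690994 -3.06371091  0.00421077] [-0.56788178  0.39983847  1.37500101]
[277 215]
[266 212]
```

View pics/g1.png

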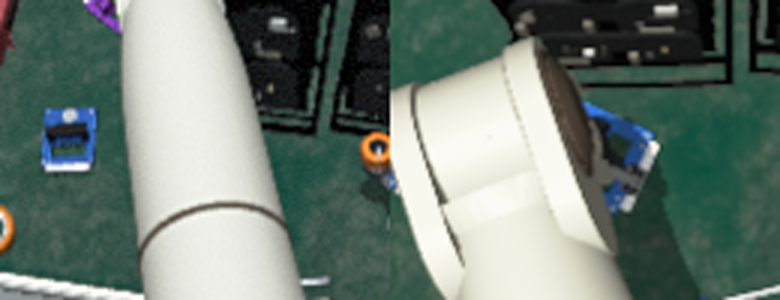

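The arm hides the plate in both views; only its tongue edge shows, at (640,150). I'll rely on force and opening readings and close the gripper.

>>> drive_tool --pt "0 0 0" --pt "0 0 0" --pt "0 0 0" --pt "0 0 0" --turn '[0, 0, 0, 0]' --fingers 1 --grip_force 40

```text
time: 2.45
position: [526.8, 200.5, 24.6]
tool_rot: [0.677, 3.066, 0.001]
wrist_force: [-0.8, -0.4, 6.4]
opening: 15.1
grip_force: 41.5
```

>>> drive_tool --pt "0 0 20" --pt "0 0 40" --pt "0 0 40" --pt "0 0 0" --turn '[0, 0, 0, 0]'

```text
time: 2.95
position: [527.7, 200.9, 126.8]
tool_rot: [0.677, 3.063, 0.005]
wrist_force: [-0.8, 0.3, -2.0]
opening: 15.3
grip_force: 40.5
```

>>> drive_tool --pt "0 0 40" --pt "3 -50 0" --pt "3 -55 0" --pt "3 -55 0" --pt "3 -55 0" --turn '[0, 0.05, 0.06, 0.06, 0.06]'

```text
time: 3.58
position: [537.6, -16.3, 162.1]
tool_rot: [-0.317, -3.124, 0.0]
wrist_force: [1.2, -0.0, -1.6]
opening: 15.2
grip_force: 40.6
```

>>> drive_tool --pt "3 -50 0" --pt "2 -50 0" --pt "0 -44 0" --pt "0 0 0" --pt "0 0 0" --turn '[0.06, 0.049, 0, 0, 0]'

```text
time: 4.2
position: [542.8, -158.5, 162.3]
tool_rot: [-0.151, -3.136, -0.001]
wrist_force: [-0.1, -0.2, -1.5]
opening: 14.9
grip_force: 40.6
```

```bash
python3 - <<'E'
from h import *
s=manip.read_state();print(s['time'],s['qpos'],s['position'],s['tool_rot'],s['wrist_force'],s['wrist_torque'])
T=[[x,y,z] for x in(-100,100) for y in (-110,130) for z in (0,160)]
o=[]
for n in('side','top'):
    f=grab(n);P=proj(f,np.array(T)+[543,-168,0]);a=P.min(0).astype(int);b=P.max(0).astype(int);print(n,a,b)
    im=f['pixels'][a[1]:b[1],a[0]:b[0]];o.append(cv2.resize(im,(400,int(400*im.shape[0]/im.shape[1])),interpolation=2))
h=max(x.shape[0] for x in o)
cv2.imwrite('pics/g2.png',np.hstack([np.pad(x,((0,h-x.shape[0]),(0,0),(0,0))) for x in o])[...,::-1])
E
```

```text
4.2 [-2.84246845e-01  1.10319982e-01  6.78188574e-02  1.52985500e+00
  2.76750949e-04 -1.87909974e-01] [ 542.77968155 -158.49524492  162.27116617] [-1.51197519e-01 -3.13649850e+00 -9.95265835e-04] [-0.05397657 -0.18189633 -1.49707893] [ 0.04137049  0.00679856 -0.01625432]
side [335 182] [408 257]
top [345 167] [441 243]
```

View pics/g2.png

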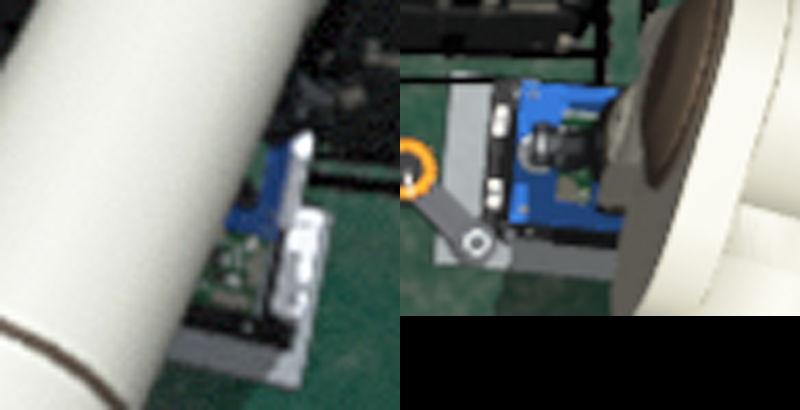

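The plate is level over the nest. In the crop its clamp edge runs from (525,80) to (510,222), and the lip is visible on the right in the side view. I'll check the plate's x and yaw from that edge.

```bash
python3 - <<'E'
from h import *
f=grab('top');np.set_printoptions(precision=1,suppress=True)
S=6;x0,y0,x1,y1=355,175,400,235
hsv=cv2.resize(cv2.cvtColor(f['pixels'],cv2.COLOR_RGB2HSV)[y0:y1,x0:x1],None,fx=S,fy=S,interpolation=1)
m=cv2.inRange(hsv,(98,120,70),(125,255,255))
c=max(cv2.findContours(m,0,1)[0],key=cv2.contourArea)
a=cv2.approxPolyDP(c,8,True).reshape(-1,2)
P=onz(f,(a+.5)/S-.5+[x0,y0],151.5);print(P)
yaw=-.096;R=np.array([[np.cos(yaw),-np.sin(yaw)],[np.sin(yaw),np.cos(yaw)]])
print((P[:,:2]-[543.7,-168.7])@R)
E
```

```text
[[ 545.5  -98.8  151.5]
 [ 504.   -96.2  151.5]
 [ 499.8 -164.8  151.5]
 [ 506.8 -166.2  151.5]
 [ 512.2 -150.   151.5]
 [ 528.9 -150.7  151.5]
 [ 514.8 -143.9  151.5]
 [ 516.7 -127.1  151.5]
 [ 537.  -126.1  151.5]
 [ 534.4 -110.2  151.5]]
[[ -4.9  69.7]
 [-46.5  68.4]
 [-44.1  -0.3]
 [-37.   -1.1]
 [-33.2  15.6]
 [-16.4  16.5]
 [-31.1  21.9]
 [-30.9  38.8]
 [-10.8  41.8]
 [-14.9  57.4]]
```

>>> drive_tool --pt "0 0 -35" --pt "0 0 -35" --pt "0 0 -30" --pt "0 0 0" --pt "0 0 0" --turn '[0, 0, 0, 0, 0]'

```text
time: 4.97
position: [543.8, -158.4, 64.7]
tool_rot: [0.149, 3.137, -0.001]
wrist_force: [0.0, -0.0, -1.9]
opening: 15.2
grip_force: 40.5
```

>>> drive_tool --pt "0 0 -3" --pt "0 0 -3" --pt "0 0 -3" --pt "0 0 -2" --pt "0 0 0" --turn '[0, 0, 0, 0, 0]' --grip_force 25

```text
time: 5.6
position: [543.0, -158.7, 52.0]
tool_rot: [-0.151, -3.138, -0.0]
wrist_force: [-0.7, -0.3, -1.8]
opening: 15.4
grip_force: 40.5
```

>>> drive_tool --pt "0 0 -1" --pt "0 0 -1" --pt "0 0 -1" --pt "0 0 -1" --pt "0 0 0" --turn '[0, 0, 0, 0, 0]' --grip_force 25

```text
time: 6.22
position: [543.5, -159.0, 49.7]
tool_rot: [0.151, 3.136, -0.001]
wrist_force: [-3.2, -1.5, 9.0]
opening: 15.5
grip_force: 42.1
```

```bash
cat > st.py <<'E'
from h import *
s=manip.read_state()
np.set_printoptions(precision=3,suppress=True)
print(s['time'],s['position'],s['wrist_force'],s['wrist_torque'],s['opening'],s['grip_force'])
E
python3 st.py
```

```text
6.225 [ 543.516 -159.02    49.738] [-3.246 -1.462  8.957] [0.146 0.697 0.091] 15.456168203275501 42.115516662597656
```

>>> drive_tool --pt "-0.8 0 0" --pt "0 0 -1" --pt "0 0 -1" --pt "0 0 -1" --pt "0 0 0" --turn '[0, 0, 0, 0, 0]' --fingers 1 --grip_force 22

```text
time: 6.85
position: [543.6, -159.7, 48.4]
tool_rot: [0.151, 3.134, -0.003]
wrist_force: [-5.0, -2.7, 18.4]
opening: 15.1
grip_force: 45.6
```

```bash
python3 st.py
```

```text
6.85 [ 543.599 -159.741   48.368] [-5.007 -2.735 18.387] [-0.122  0.883  0.07 ] 15.084238280643119 45.550433312309906
```

```bash
cat > look.py <<'E'
import sys
from h import *
T=[[x,y,z] for x in(-90,90) for y in (-100,120) for z in (0,100)]
o=[]
for n in('side','top'):
    f=grab(n);P=proj(f,np.array(T)+[543,-168,0]);a=P.min(0).astype(int);b=P.max(0).astype(int);print(n,a,b)
    im=f['pixels'][a[1]:b[1],a[0]:b[0]];o.append(cv2.resize(im,(400,int(400*im.shape[0]/im.shape[1])),interpolation=2))
h=max(x.shape[0] for x in o)
cv2.imwrite('pics/'+sys.argv[1],np.hstack([np.pad(x,((0,h-x.shape[0]),(0,0),(0,0))) for x in o])[...,::-1])
E
python3 look.py g3.png
```

```text
side [338 193] [403 254]
top [348 173] [431 238]
```

View pics/g3.png

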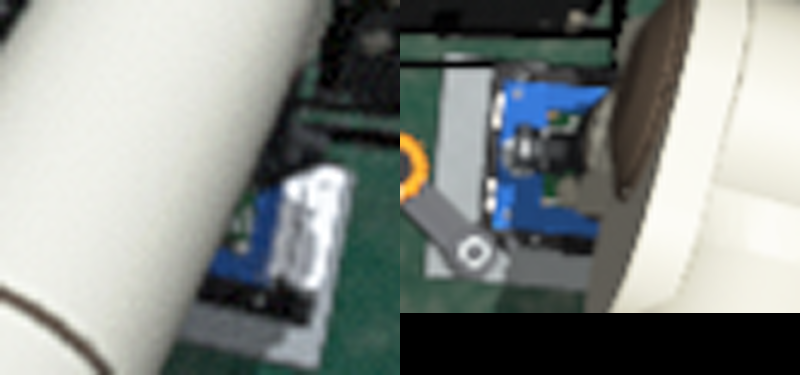

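The plate sits between the cheeks with its clamp edge over the stops. It is yawed about +0.03 relative to the base, since its edge runs (503,80)-(497,228) against the base's (443,60)-(427,272). I'll lift it slightly and correct the yaw.

>>> drive_tool --pt "0 0 2" --pt "0 0 3" --pt "0 0 0" --pt "0 0 0" --pt "0 0 0" --turn '[0, 0, -0.03, 0, 0]'

```text
time: 7.58
position: [542.3, -158.6, 50.0]
tool_rot: [-0.197, -3.135, -0.0]
wrist_force: [0.3, 0.4, -1.1]
opening: 15.4
grip_force: 41.0
```

```bash
python3 st.py
```

```text
7.575 [ 542.304 -158.598   50.034] [ 0.302  0.353 -1.081] [ 0.065 -0.097 -0.011] 15.359095719890377 40.969642996788025
```

>>> drive_tool --pt "0 0 -2" --pt "0 0 -2" --pt "0 0 -1" --pt "0 0 -1" --pt "0 0 0" --turn '[0, 0, 0, 0, 0]'

```text
time: 8.2
position: [543.2, -159.8, 47.5]
tool_rot: [0.198, 3.132, -0.003]
wrist_force: [-7.2, -4.1, 22.4]
opening: 15.3
grip_force: 50.9
```

```bash
python3 st.py
```

```text
8.2 [ 543.169 -159.845   47.515] [-7.219 -4.143 22.427] [-0.069  1.477  0.23 ] 15.294397840376812 50.930556622333825
```

>>> drive_tool --pt "0 0 -1" --pt "0 -1 0" --pt "0 -1 0" --pt "0 -1 0" --pt "0 0 0" --turn '[0, 0, 0, 0, 0]'

```text
time: 8.82
position: [543.4, -161.3, 46.2]
tool_rot: [0.196, 3.132, 0.002]
wrist_force: [-5.0, 2.7, 20.1]
opening: 15.1
grip_force: 57.5
```

```bash
python3 st.py
```

```text
8.825 [ 543.358 -161.282   46.151] [-5.     2.65  20.074] [1.687 0.929 0.147] 15.111185935951188 57.54352102987468
```

>>> drive_tool --pt "0 0 -1" --pt "0 -1 0" --pt "0 -1 0" --pt "0 0 0" --turn '[0, 0, 0, 0]'

```text
time: 9.32
position: [543.5, -163.3, 44.1]
tool_rot: [0.196, 3.132, 0.001]
wrist_force: [0.1, -0.1, -1.8]
opening: 15.2
grip_force: 44.0
```

```bash
python3 st.py
```

```text
9.325 [ 543.512 -163.26    44.109] [ 0.096 -0.072 -1.756] [-0.07  -0.06   0.021] 15.164956963248398 44.00220137787983
```

>>> drive_tool --pt "0 -0.7 0" --pt "0 -0.8 0" --pt "0 0 0" --pt "0 0 0" --turn '[0, 0, 0, 0]'

```text
time: 9.82
position: [542.7, -165.0, 42.7]
tool_rot: [0.197, 3.135, 0.001]
wrist_force: [1.3, 3.1, 5.0]
opening: 15.3
grip_force: 45.6
```

```bash
python3 st.py
```

```text
9.825 [ 542.741 -164.956   42.655] [1.263 3.086 4.978] [ 0.762 -0.204  0.043] 15.331362320976776 45.60976288514212
```

>>> drive_tool --pt "0 0 1" --pt "0 0 1" --pt "0 0 1" --pt "0 0 1" --pt "0 0 0" --turn '[0, 0, 0, 0, 0]'

```text
time: 10.45
position: [542.3, -165.2, 46.3]
tool_rot: [-0.197, -3.135, -0.0]
wrist_force: [0.7, -0.0, -1.8]
opening: 15.1
grip_force: 44.0
```

```bash
python3 st.py
```

```text
10.45 [ 542.267 -165.172   46.277] [ 0.694 -0.023 -1.783] [0.014 0.033 0.071] 15.114114317420906 43.96034492645413
```

>>> drive_tool --pt "0 0 1" --pt "0 0 1" --pt "0 0 1" --pt "0 0 0" --pt "0 0 0" --turn '[0, 0, 0, 0, 0]'

```text
time: 11.08
position: [541.9, -165.3, 48.6]
tool_rot: [-0.198, -3.134, 0.0]
wrist_force: [-0.4, -4.8, -12.5]
opening: 15.4
grip_force: 48.1
```

```bash
python3 st.py; python3 look.py g4.png
```

```text
11.075 [ 541.932 -165.345   48.584] [ -0.434  -4.836 -12.546] [-0.576 -0.195  0.043] 15.36685590081476 48.10242058010772
side [338 193] [403 254]
top [348 173] [431 238]
```

View pics/g4.png

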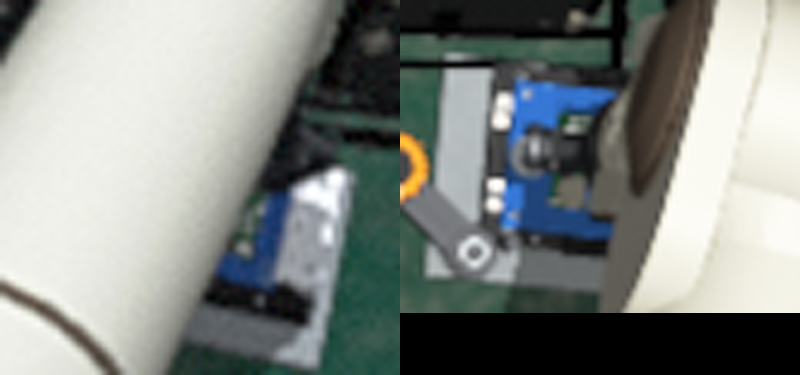

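Lifting is now resisted by 11 N downward at y ≈ -58 mm, so the tongue is caught under the lip. The side view fits this: the tongue has disappeared beneath the lip near (300,230). I'll lift a little more to raise the tilt and move inward.

>>> drive_tool --pt "0 0 1" --pt "0 0 1" --pt "0 -1 1" --pt "0 -1 0" --pt "0 0 0" --turn '[0, 0, 0, 0, 0]'

```text
time: 11.8
position: [541.7, -166.2, 51.2]
tool_rot: [-0.197, -3.133, -0.003]
wrist_force: [0.4, 2.2, -20.7]
opening: 15.1
grip_force: 59.1
```

```bash
python3 st.py
```

```text
11.8 [ 541.674 -166.234   51.223] [  0.351   2.151 -20.724] [ 1.525 -0.377 -0.012] 15.088134586147572 59.06538488343358
```

>>> drive_tool --pt "0 -1 0" --pt "0 -1 0" --pt "0 0 -1" --pt "0 0 -1" --pt "0 0 -1" --turn '[0, 0, 0, 0, 0]'

```text
time: 12.42
position: [542.8, -168.6, 50.5]
tool_rot: [0.196, 3.134, 0.001]
wrist_force: [-1.2, 4.9, -8.9]
opening: 15.3
grip_force: 56.3
```

```bash
python3 st.py
```

```text
12.425 [ 542.817 -168.625   50.496] [-1.162  4.881 -8.927] [ 1.407 -0.06  -0.04 ] 15.346878619601743 56.25383796170354
```

>>> drive_tool --pt "0 0 -1" --pt "0 0 -1" --pt "0 0 -1" --pt "0 0 -1" --pt "0 0 -1" --turn '[0, 0, 0, 0, 0]'

```text
time: 13.05
position: [542.6, -169.5, 44.7]
tool_rot: [0.198, 3.135, -0.001]
wrist_force: [0.2, -0.0, -1.9]
opening: 15.1
grip_force: 48.9
```

```bash
python3 st.py
```

```text
13.05 [ 542.603 -169.491   44.668] [ 0.167 -0.047 -1.936] [ 0.044 -0.006  0.049] 15.096928282256604 48.87275607325137
```

>>> drive_tool --pt "0 0 -1" --pt "0 0 -1" --pt "0 0 -1" --pt "0 0 -1" --pt "0 0 0" --turn '[0, 0, 0, 0, 0]'

```text
time: 13.68
position: [542.5, -168.6, 40.7]
tool_rot: [0.197, 3.135, 0.001]
wrist_force: [-1.5, 5.7, 4.3]
opening: 15.4
grip_force: 42.4
```

```bash
python3 st.py
```

```text
13.675 [ 542.504 -168.637   40.697] [-1.534  5.733  4.295] [0.847 0.223 0.045] 15.395004679313635 42.433533668518066
```

>>> drive_tool --pt "0 0 -1" --pt "0 0 -1" --pt "0 0 0" --turn '[0, 0, 0]'

```text
time: 14.05
position: [542.6, -168.4, 40.0]
tool_rot: [0.196, 3.134, 0.002]
wrist_force: [-6.8, 8.4, 14.8]
opening: 15.5
grip_force: 44.0
```

```bash
python3 st.py
```

```text
14.05 [ 542.583 -168.383   40.048] [-6.83   8.362 14.799] [1.376 1.082 0.005] 15.480866730300662 44.016780853271484
```

>>> drive_tool --pt "0 0.5 0" --pt "0 0.5 -1" --pt "0 0 -1" --pt "0 0 -1" --pt "0 0 0" --turn '[0, 0, 0, 0, 0]'

```text
time: 14.68
position: [542.7, -168.4, 39.9]
tool_rot: [0.197, 3.132, -0.002]
wrist_force: [-16.8, 6.4, 35.2]
opening: 15.1
grip_force: 46.9
```

```bash
python3 st.py
```

```text
14.675 [ 542.686 -168.371   39.942] [-16.834   6.427  35.213] [ 1.048  3.098 -0.002] 15.086989224409145 46.922094225883484
```

>>> drive_tool --pt "0 0 1" --pt "0 0 1" --pt "0 0 1" --pt "0 0 0" --turn '[0, 0, 0, 0]'

```text
time: 15.18
position: [542.6, -168.3, 40.0]
tool_rot: [0.197, 3.134, -0.001]
wrist_force: [-6.3, 2.6, 12.9]
opening: 15.1
grip_force: 44.0
```

```bash
python3 st.py; python3 look.py g5.png
```

```text
15.175 [ 542.619 -168.344   40.044] [-6.273  2.612 12.919] [0.377 1.001 0.017] 15.090968308721857 43.97194504737854
side [338 193] [403 254]
top [348 173] [431 238]
```

View pics/g5.png

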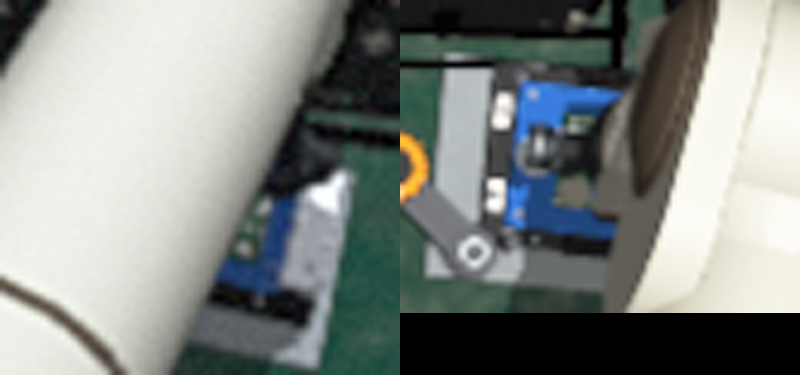

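The clamp edge now lies just inside the white end stops at (503,110) and (495,195), and contact is stiff, so the plate is flat. I'll release it and rise.

>>> drive_tool --pt "0 0 1" --pt "0 0 0" --pt "0 0 0" --pt "0 0 0" --turn '[0, 0, 0, 0]' --fingers 0

```text
time: 15.78
position: [542.3, -168.2, 39.0]
tool_rot: [-0.198, -3.135, -0.0]
wrist_force: [0.3, 0.2, 0.3]
opening: 42.6
grip_force: 0.0
```

>>> drive_tool --pt "0 0 30" --pt "0 0 50" --pt "0 0 50" --pt "0 40 0" --pt "0 40 0" --turn '[0, 0, 0, 0, 0]'

```text
time: 16.4
position: [542.6, -87.7, 169.9]
tool_rot: [0.199, 3.134, -0.0]
wrist_force: [0.6, -0.1, -0.6]
opening: 42.8
grip_force: 0.0
```

```bash
python3 st.py
```

```text
16.4 [542.628 -87.664 169.889] [ 0.587 -0.085 -0.579] [-0.004  0.017 -0.022] 42.83550546160688 0.0
```

>>> drive_tool --pt "-2 28 0" --pt "-1 28 0" --pt "0 0 -30" --pt "0 0 -33" --pt "0 0 -33" --turn '[0, 0, 0, 0, 0]' --fingers -0.3

```text
time: 17.02
position: [539.3, -32.0, 72.3]
tool_rot: [0.197, 3.135, -0.0]
wrist_force: [0.8, -0.1, -0.2]
opening: 55.6
grip_force: 0.0
```

>>> drive_tool --pt "0 0 0" --pt "0 0 0" --pt "0 0 0" --turn '[0, 0, 0]' --fingers -0.05

```text
time: 17.4
position: [540.3, -32.3, 75.0]
tool_rot: [0.197, 3.133, -0.0]
wrist_force: [-0.5, 0.2, 0.3]
opening: 44.7
grip_force: 0.0
```

```bash
python3 st.py; python3 - <<'E'
import numpy as np
# arc of knob: post (490,-83), r 70.7, world angle 0.79 -> -0.6
a=np.linspace(.79,-.6,11);P=np.c_[490+70.7*np.cos(a),-83+70.7*np.sin(a)];print(P.round(1).tolist(),np.diff(P,axis=0).round(1).tolist())
E
```

```text
17.4 [540.264 -32.291  75.006] [-0.459  0.19   0.336] [-0.017 -0.001 -0.016] 44.68021700811758 0.0
[[539.8, -32.8], [546.2, -40.2], [551.6, -48.4], [555.8, -57.2], [558.8, -66.6], [560.4, -76.3], [560.6, -86.1], [559.5, -95.9], [557.1, -105.4], [553.3, -114.5], [548.4, -122.9]] [[6.5, -7.4], [5.4, -8.2], [4.2, -8.9], [2.9, -9.4], [1.6, -9.7], [0.3, -9.8], [-1.1, -9.8], [-2.5, -9.5], [-3.7, -9.1], [-5.0, -8.5]]
```

>>> drive_tool --pt "6.5 -7.4 0" --pt "5.4 -8.2 0" --pt "4.2 -8.9 0" --pt "2.9 -9.4 0" --pt "1.6 -9.7 0" --turn '[0, 0, 0, 0, 0]'

```text
time: 18.02
position: [561.5, -75.9, 74.4]
tool_rot: [0.196, 3.133, 0.002]
wrist_force: [3.1, 3.4, 0.8]
opening: 45.3
grip_force: 1.8
```

>>> drive_tool --pt "0.3 -9.8 0" --pt "-1.1 -9.8 0" --pt "-2.5 -9.5 0" --pt "-3.7 -9.1 0" --pt "-3 -4.5 0" --turn '[0, 0, 0, 0, 0]'

```text
time: 18.65
position: [549.4, -119.2, 73.2]
tool_rot: [-0.198, -3.135, 0.0]
wrist_force: [1.1, 1.5, -0.2]
opening: 44.8
grip_force: 1.0
```

>>> drive_tool --pt "-2 -3.5 0" --pt "0 -1.5 0" --pt "0 -1.5 0" --pt "0 0 0" --turn '[0, 0, 0, 0]'

```text
time: 19.15
position: [547.6, -124.3, 73.1]
tool_rot: [-0.196, -3.134, -0.002]
wrist_force: [-0.6, 5.0, 0.9]
opening: 45.0
grip_force: 2.4
```

```bash
python3 st.py
```

```text
19.15 [ 547.571 -124.279   73.135] [-0.593  4.97   0.884] [1.021 0.387 0.077] 45.00964066531969 2.4459578096866608
```

>>> drive_tool --pt "0.5 2.5 0" --pt "0 0 0" --pt "0 0 0" --pt "0 0 0" --turn '[0, 0, 0, 0]' --fingers 1 --grip_force 60

```text
time: 19.65
position: [548.2, -121.4, 74.1]
tool_rot: [-0.196, -3.135, -0.003]
wrist_force: [-5.7, 7.9, 8.7]
opening: 37.4
grip_force: 59.4
```

```bash
python3 st.py
```

```text
19.65 [ 548.162 -121.416   74.118] [-5.718  7.935  8.729] [1.552 0.992 0.03 ] 37.39864292692425 59.40926671028137
```

>>> drive_tool --pt "0 0 0" --pt "0 0 0" --pt "0 0 0" --pt "0 0 0" --pt "0 0 0" --turn '[-0.15, -0.15, -0.15, -0.15, -0.15]'

```text
time: 20.27
position: [548.2, -121.2, 74.1]
tool_rot: [-1.337, -2.842, -0.003]
wrist_force: [-4.0, 8.5, 8.3]
opening: 37.3
grip_force: 59.4
```

```bash
python3 st.py
```

```text
20.275 [ 548.211 -121.216   74.105] [-3.973  8.457  8.317] [1.724 0.956 0.107] 37.2745423857144 59.38958466053009
```

>>> drive_tool --pt "0 0 0" --pt "0 0 0" --pt "0 0 0" --pt "0 0 0" --pt "0 0 0" --turn '[-0.15, -0.15, -0.15, -0.15, -0.15]'

```text
time: 20.9
position: [548.4, -121.1, 74.3]
tool_rot: [-2.284, -2.155, -0.003]
wrist_force: [-4.2, 9.6, 10.1]
opening: 37.4
grip_force: 59.6
```

```bash
python3 st.py
```

```text
20.9 [ 548.363 -121.1     74.253] [-4.152  9.632 10.067] [1.82  0.988 0.167] 37.39129036353309 59.57444429397583
```

>>> drive_tool --pt "0 0 0" --pt "0 0 0" --pt "0 0 0" --pt "0 0 0" --turn '[-0.1, -0.1, -0.1, -0.1]'

```text
time: 21.4
position: [548.5, -121.1, 74.3]
tool_rot: [-2.665, -1.66, -0.002]
wrist_force: [-3.5, 9.3, 9.2]
opening: 37.2
grip_force: 59.6
```

```bash
python3 st.py
```

```text
21.4 [ 548.481 -121.096   74.326] [-3.46   9.308  9.249] [1.8   0.772 0.102] 37.2027880233436 59.59825158119202
```

>>> drive_tool --pt "0 0 0" --pt "0 0 0" --pt "0 0 0" --pt "0 0 0" --turn '[-0.1, -0.1, -0.1, -0.1]'

```text
time: 21.9
position: [548.6, -121.1, 74.3]
tool_rot: [-2.942, -1.097, -0.002]
wrist_force: [-3.0, 8.9, 7.7]
opening: 37.6
grip_force: 59.6
```

```bash
python3 st.py
```

```text
21.9 [ 548.591 -121.134   74.322] [-3.039  8.89   7.686] [1.828 0.709 0.173] 37.62423539252244 59.58051860332489
```

>>> drive_tool --pt "0 0 0" --pt "0 0 0" --turn '[-0.1, -0.1]'

```text
time: 22.15
position: [548.7, -121.2, 74.3]
tool_rot: [-3.037, -0.798, -0.002]
wrist_force: [-3.2, 9.1, 8.4]
opening: 37.6
grip_force: 59.5
```

```bash
python3 st.py
```

```text
22.15 [ 548.65  -121.173   74.345] [-3.168  9.096  8.445] [1.789 0.67  0.161] 37.576331171614285 59.54417288303375
```

>>> drive_tool --pt "0 0 0" --pt "0 0 0" --turn '[-0.1, -0.1]'

```text
time: 22.4
position: [548.7, -121.2, 74.3]
tool_rot: [-3.101, -0.491, -0.002]
wrist_force: [-3.2, 8.7, 9.3]
opening: 37.8
grip_force: 59.5
```

```bash
python3 st.py
```

```text
22.4 [ 548.688 -121.243   74.334] [-3.2    8.677  9.319] [1.733 0.574 0.229] 37.84472204397117 59.545682072639465
```

>>> drive_tool --pt "0 0 0" --pt "0 0 0" --turn '[-0.1, -0.1]'

```text
time: 22.65
position: [548.7, -121.3, 74.3]
tool_rot: [-3.135, -0.179, -0.002]
wrist_force: [-1.8, 8.1, 8.9]
opening: 37.5
grip_force: 59.5
```

```bash
python3 st.py; python3 -c "
from station import manip;print(manip.read_state()['qpos'])"
```

```text
22.65 [ 548.725 -121.301   74.325] [-1.809  8.111  8.872] [1.722 0.533 0.127] 37.503373994139196 59.481480717659
[-2.18604881e-01  1.11997752e-01 -9.99484610e-02  1.35830329e+00
  2.05850130e-03  2.80912587e+00]
```

Torque peaked at 0.23 N m and then fell to 0.13 N m, which looks like a click. I'll regrasp for margin.

>>> drive_tool --pt "0 0 0" --pt "0 0 0" --pt "0 0 0" --turn '[0, 0, 0]' --fingers -0.2

```text
time: 23.02
position: [548.4, -122.7, 73.1]
tool_rot: [3.136, 0.183, -0.0]
wrist_force: [-0.1, -0.1, 0.6]
opening: 51.0
grip_force: 0.0
```

>>> drive_tool --pt "0 0 0" --pt "0 0 0" --pt "0 0 0" --pt "0 0 0" --pt "0 0 0" --turn '[0.18, 0.18, 0.18, 0.18, 0.18]'

```text
time: 23.65
position: [548.4, -122.7, 73.1]
tool_rot: [2.74, 1.537, -0.0]
wrist_force: [0.3, 0.6, -0.2]
opening: 51.5
grip_force: 0.0
```

>>> drive_tool --pt "0 0 0" --pt "0 0 0" --pt "0 0 0" --pt "0 0 0" --pt "0 0 0" --turn '[0.18, 0.18, 0.18, 0.18, 0.08]'

```text
time: 24.28
position: [548.4, -122.7, 73.1]
tool_rot: [-1.928, -2.48, 0.0]
wrist_force: [-0.1, -0.7, -0.0]
opening: 51.5
grip_force: 0.0
```

>>> drive_tool --pt "0 0 0" --pt "0 0 0" --pt "0 0 0" --pt "0 0 0" --turn '[0, 0, 0, 0]' --fingers 1 --grip_force 60

```text
time: 24.78
position: [548.6, -122.6, 73.5]
tool_rot: [1.934, 2.475, 0.0]
wrist_force: [-0.3, -1.1, 3.0]
opening: 37.2
grip_force: 59.9
```

>>> drive_tool --pt "0 0 0" --pt "0 0 0" --pt "0 0 0" --turn '[-0.1, -0.1, -0.1]'

```text
time: 25.15
position: [548.2, -122.6, 73.5]
tool_rot: [-2.285, -2.155, 0.001]
wrist_force: [-2.5, -1.0, 4.6]
opening: 37.3
grip_force: 60.0
```

```bash
python3 st.py
```

```text
25.15 [ 548.249 -122.591   73.471] [-2.473 -1.035  4.614] [-0.103  0.404  0.209] 37.31645795503013 59.955668449401855
```

>>> drive_tool --pt "0 0 0" --pt "0 0 0" --turn '[-0.1, -0.1]'

```text
time: 25.4
position: [548.0, -122.6, 73.4]
tool_rot: [-2.489, -1.916, 0.001]
wrist_force: [-3.7, -0.4, 5.5]
opening: 37.7
grip_force: 60.0
```

```bash
python3 st.py
```

```text
25.4 [ 547.969 -122.562   73.431] [-3.746 -0.381  5.451] [0.002 0.697 0.157] 37.675399804797784 59.96751129627228
```

>>> drive_tool --pt "0 0 0" --pt "0 0 0" --turn '[-0.1, -0.1]'

```text
time: 25.65
position: [547.7, -122.5, 73.4]
tool_rot: [-2.668, -1.658, 0.002]
wrist_force: [-4.0, 1.0, 6.1]
opening: 37.5
grip_force: 60.0
```

```bash
python3 st.py
```

```text
25.65 [ 547.729 -122.483   73.443] [-3.986  0.972  6.071] [0.045 0.942 0.15 ] 37.52422505002881 59.9744188785553
```

>>> drive_tool --pt "0 0 0" --pt "0 0 0" --pt "0 0 0" --pt "0 0 0" --turn '[-0.12, -0.12, -0.12, 0]'

```text
time: 26.15
position: [547.4, -122.2, 73.4]
tool_rot: [-2.92, -1.156, 0.003]
wrist_force: [-6.1, 2.2, 7.4]
opening: 37.4
grip_force: 60.3
```

```bash
python3 st.py
```

```text
26.15 [ 547.37  -122.185   73.406] [-6.091  2.151  7.405] [0.396 1.208 0.016] 37.412007944721715 60.27547895908356
```

>>> drive_tool --pt "0 0 0" --pt "0 0 0" --pt "0 0 0" --turn '[0, 0, 0]' --fingers -0.3

```text
time: 26.52
position: [548.4, -122.5, 73.1]
tool_rot: [-2.92, -1.159, 0.0]
wrist_force: [-0.5, -0.2, 0.4]
opening: 55.2
grip_force: 0.0
```

>>> drive_tool --pt "0 0 40" --pt "0 0 50" --pt "0 60 30" --pt "-20 58 0" --pt "-20 58 0" --turn '[0, 0, 0, 0, 0]'

```text
time: 27.15
position: [508.1, 50.9, 191.5]
tool_rot: [2.92, 1.158, 0.001]
wrist_force: [0.6, 0.1, -0.0]
opening: 55.4
grip_force: 0.0
```

>>> drive_tool --pt "-20 58 0" --pt "-20 58 0" --pt "0 0 0" --turn '[0, 0, 0]'

```text
time: 27.52
position: [467.1, 168.7, 191.3]
tool_rot: [-2.916, -1.167, -0.001]
wrist_force: [-0.4, 0.0, 0.1]
opening: 55.8
grip_force: 0.0
```

```bash
python3 st.py; python3 look.py g6.png
```

```text
27.525 [467.135 168.731 191.348] [-0.38   0.012  0.132] [-0.042 -0.049  0.019] 55.81705655753029 0.0
side [338 193] [403 254]
top [348 173] [431 238]
```

View pics/g6.png

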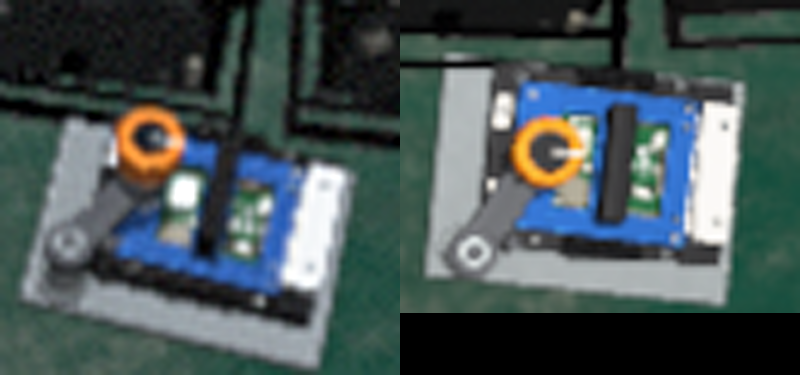

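The plate lies flat with its tongue under the lip, at (710,170). The clamp arm is over the pad, with the knob at (547,152) and the index line pointing right. One numeric check of the arm angle before handing in.

```bash
python3 - <<'E'
from h import *
f=grab('top');hsv=cv2.cvtColor(f['pixels'],cv2.COLOR_RGB2HSV)
m=cv2.inRange(hsv,(6,140,100),(22,255,255));m[:, :360]=0;m[:,400:]=0;m[:190]=0;m[230:]=0
c=cv2.minAreaRect(cv2.findNonZero(m))[0];K=onz(f,c,103)[0]
d=K[:2]-[490.2,-83.3];print(K,np.hypot(*d),np.arctan2(d[1],d[0])+.096+.502)
E
```

```text
[ 547.14115786 -121.41535241  103.        ] 68.52062132943092 0.008120314404187035
```

```bash
python3 -c "
from station import manip;print(manip.hand_in())"
```

```text
the job is handed in; nothing more can be done
None
```

I closed the fixture and handed the job in at about 27.5 s: the plate lies flat with its tongue under the lip, and the clamp arm is at its stop (about 0.01 rad). I inferred the clutch slip (about 1.3–2 rad) and the plunger's press on the pad from wrist torque and knob rotation; the hand-in gave no verdict.

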